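# Set out a jar and the comb on the narrow ledge

## Robot

A 6-joint arm with a two-finger parallel gripper is mounted at the origin on the work surface. World frame = base frame: x ahead of the robot, y to its left, z up, the work surface at z = 0. Lengths are in m, angles in rad, forces in N, time in s.
With the tool pointing down it reaches from about 0.375 to 0.975 m from the base axis. Payload 3.8 kg.
Tool frame: the origin (TCP) lies midway between the tips of the shut fingers; the grasp point (between the pads) lies 19 mm behind it; z points along the fingers, y is the line along which they close (so a half turn about z gives the same grasp; the last joint's range is limited). The gripper opens to 85 mm and grips with 20 to 120 N. Pads are 22 mm wide; open, the fingers measure 114 mm over their backs; the gripper's body (76 mm by 85 mm) begins 54 mm behind the grasp point. The pads swing forward as they close: fully open they stand 13 mm farther back than shut.
Start: joints at [-1.276, 0.264, 1.604, -0, 1.274, -0.037], TCP at [0.22, -0.638, 0.231] pointing down, gripper open.
Joint ranges: [-2.63, 2.63], [-0.94, 2.18], [0.31, 2.57], [-1.31, 4.45], [0, 2.66], [-2.55, 2.55]. Speed limits (rad/s): [2.57, 2.57, 3.14, 3.14, 3.14, 3.14].

## Interface

Orientations are given as a rotation vector (axis times angle).
In Python, from workcell import * gives the robot as it stands. The module is installed in compiled form; this text tells all that it offers.
- The arm moves only by the tool apply_moves, never from a script. Its arguments are lists of equal length, an entry for each row: "fingers": the opening, from 0 (shut) to 1 (fully open); "travel": the shift along the tool's x, y, z normalised to -1 to 1, where 1 is 0.05 m, a list of three; "rotation": the turn, a rotation vector about the tool's x, y, z normalised to -1 to 1, where 1 is 6 degrees, a list of three. In form: {"fingers": [fingers, ...], "travel": [[dx, dy, dz], ...], "rotation": [[ax, ay, az], ...]}. A call has 1 to 12 rows; each row shifts and turns the commanded pose from where the row before left it, along the tool's axes as they then stand; what a row does not reach is not made up. A row lasts 1/10 s, in which the tool goes at most 50 mm and 8.59 degrees, less where a joint would pass 70% of its speed; a pose out of reach is approached as far as the arm can. A call with a number of a shift or a turn outside -1 to 1 is refused whole. A call with a gripper value outside its range is refused whole. The fingers move at their own pace and stop on an object; "newtons" is the grip in N (left out, the last holds). Time passes only in rows, so rows that do not move let the fingers close. It gives the time, the measured TCP pose, the force, the opening and the grip force at its end, in the units of the state.
- read_state(): the state, without advancing time (a new reading comes with each control period).
- read_camera(name): name is "scene" or "top"; returns a dict with "image" (384x512x3 uint8, red, green, blue), "fx", "fy", "cx", "cy" (pixels), "extrinsics" (4x4, takes a point from world to camera coordinates). Camera axes: x right, y down, z forward; pixel columns grow to the right and rows downward; lengths in m; the calibration is good to about 2 mm. A picture is of the moment at which its call begins. There is no depth.
- finish_job(): hands the job in; it is judged then, once.
Trained networks look in the newest picture that a camera, given by its name, has taken for a name from the list of things; names that differ only in an ending like _2 or _b are one class to them, and where a whole thing is asked for, a point or a joint stands for the part that bears it (a point fixed in the world has none). Each returns a list of dicts, best first, with "p" (0 to 1); they miss things now and then, are a little off and sometimes report something else, mostly with a low value. They report only what shows in the picture. A call takes as long as a camera call. They do not tell look-alikes from the thing itself.
- regions_of(camera, name): "mask" (384x512 bool, what is visible of it) and "bbox" ([left, top, width, height] in pixels, round what is visible of it).
- tip_of(camera, name): "location" ([column, row] in pixels: a listed point, or the origin of a listed thing).
The state is a dict: "time": time; "q": joint angles; "joint_vel": joint speeds; "joint_torque": joint torques, N m; "tool_pos": TCP position; "tcp_rot": TCP orientation; "wrist_force": force on the tool from outside, world axes, zero at the start; "torque": the same for the moment, N m; "width": opening from 0.0 (shut) to 1.0 (fully open); "grip_force": force on a finger pad.
Only numpy, scipy, OpenCV 4.12 (cv2) and the standard library are available. Lean on these libraries where they do the work, as an engineer would, in place of code of your own. Each camera call takes 0.05 s, during which the arm holds its last target. There are 200 camera calls.

## Task

Turn the turntable until the green jar faces the narrow walnut ledge and let it stand there a moment, then slide that jar, upright and never lifted, off the turntable and along the middle of the ledge until it meets the stop at the far end. Then pick up the black comb and lay it (don't drop it) flat along the middle of the ledge between jar and turntable, wholly on the ledge, with its handle end towards the turntable. Leave the other two jars standing on the turntable and do not disturb the tin, the votive holder or the cufflink trays.

Things in the scene. Friction and masses are not known exactly. Their poses are not given: they have to be found in the camera images.
- turntable: Fixed aluminium foot of the turntable. Origin: on the turntable's vertical axis, at dresser-top height (z = 0).
- platter (a joint): Turning angle of the pale round acrylic platter (diameter 210, level top 45 above the dresser, no rim), rad, positive counter-clockwise seen from above; it turns freely to -6.3 and 6.3 with light friction and stays where left.
- peg0 (a point): Top centre of one of three upright brass pegs on the platter (diameter 10, 26 tall, tops 71 above the dresser), 92 from the axis, 120 degrees apart; fixed to the platter, for turning it.
- peg1 (a point): Top centre of one of three upright brass pegs on the platter (diameter 10, 26 tall, tops 71 above the dresser), 92 from the axis, 120 degrees apart; fixed to the platter, for turning it.
- peg2 (a point): Top centre of one of three upright brass pegs on the platter (diameter 10, 26 tall, tops 71 above the dresser), 92 from the axis, 120 degrees apart; fixed to the platter, for turning it.
- ledge: Fixed narrow walnut ledge on two posts, feet 60 wide. Origin: on the turntable axis, at dresser-top height; x runs out level along the ledge's middle, z up. 32 wide (y -16 to 16), level top at z = 43.5 (1.5 below the platter top), from x = 108 (3 beyond the platter's edge) to the face of the end stop at x = 320; stop 6 thick, 12 tall.
- jar_green: Green cosmetic jar with a white lid: upright cylinder, diameter 44, 42 tall, about 60 g. Origin: centre of its underside. It starts about 60 from the turntable's axis.
- jar_amber: Amber cosmetic jar with a black lid, same size; origin: centre of its underside. Stays on the turntable.
- jar_white: White cosmetic jar with an aluminium lid, same size; origin: centre of its underside. Stays on the turntable.
- comb: Black plastic handle comb, 120 long (x), 28 wide (y), 7 thick, about 30 g, lying flat on the dresser. Origin: centre of its underside. The solid handle (46 long, brass dot near its end) is at -x, the teeth at +x pointing to -y, the spine along +y. Can be gripped across its width at the middle.
- comb_handle (a point): Point in the comb's handle, 15 from the handle's end (comb x = -45, y = 0), mid-thickness.
- tin: Round aluminium tin, diameter 62, 24 tall; origin: centre of underside. Bystander.
- votive: Blue glass votive holder, diameter 60, 55 tall; origin: centre of underside. Bystander.
- tray_a: White ceramic cufflink tray, 75 x 100, 16 tall; origin: centre of underside. Bystander.
- tray_b: Blue ceramic cufflink tray, 75 x 100, 16 tall; origin: centre of underside. Bystander.
Things that resemble listed ones, but are neither listed nor needed, are in the scene too. What is shaped like the jar_amber but pink or yellow is not meant. What is shaped like the jar_green but yellow is not meant.

How it is judged:
On the way, in this order (a step that is already met when the one before it is completed fails the run):
1. the turntable has been turned and the green jar, upright on it, stands in line with the ledge (within 18 mm of its centre line, on the ledge's side) (distance of peg0 from where it was at the start of the episode above 0.04 m and x of jar_green in the frame of ledge between 0.03 and 0.098 m and y of jar_green in the frame of ledge between -0.018 and 0.018 m and height (world z) of jar_green between 0.042 and 0.049 m and angle between jar_green's own z axis and vertical below 0.1 rad), for 0.2 s.
2. the green jar stands upright on the ledge, within 10 mm of the stop and 13 mm of the centre line (x of jar_green in the frame of ledge above 0.288 m and y of jar_green in the frame of ledge between -0.013 and 0.013 m and z of jar_green in the frame of ledge between 0.04 and 0.048 m and angle between jar_green's own z axis and vertical below 0.1 rad), for 0.2 s.
3. the comb lies flat along the ledge, between jar and turntable, handle towards the turntable (x of comb in the frame of ledge between 0.166 and 0.222 m and y of comb in the frame of ledge between -0.012 and 0.012 m and z of comb in the frame of ledge between 0.04 and 0.048 m and x of comb_handle in the frame of ledge below 0.19 m and angle between the x axis of comb and the x axis of ledge, either way round below 0.2 rad and angle between comb's own z axis and vertical below 0.1 rad), for 0.2 s.
At the end, for the whole second after the job is handed in: Green jar upright on the ledge, within 10 mm of the stop, 13 mm of the centre line; comb flat on it, middle 166-222 mm from the turntable axis, 12 mm of the centre line, 0.2 rad of its direction, handle to the turntable; other two jars upright on the turntable; all at rest (all of step 2 and all of step 3 and horizontal distance between each of jar_amber, jar_white and turntable below 0.092 m and height (world z) of jar_amber between 0.042 and 0.049 m and angle between each of jar_amber, jar_white's own z axis and vertical below 0.1 rad and height (world z) of jar_white between 0.042 and 0.049 m and linear speed of each of jar_green, comb, jar_amber, jar_white below 0.02 m/s); the robot touches nothing.
It fails at once if the green jar is lifted more than 15 mm above the turntable's top (height (world z) of jar_green above 0.06 m).
It fails at once if the green jar is tipped (angle between jar_green's own z axis and vertical above 0.5 rad).
It fails at once if the comb is let go more than 20 mm above the ledge (height (world z) of comb above 0.0655 m and contact force between comb and anything else below 0.02 N).
It fails at once if the tin, the votive holder or a cufflink tray is moved more than 30 mm (distance of any of tin, votive, tray_a, tray_b from where it was at the start of the episode above 0.03 m).
It fails at once if the amber or white jar leaves the turntable, is lifted or tipped (height (world z) of any of jar_amber, jar_white below 0.035 m or height (world z) of any of jar_amber, jar_white above 0.06 m or angle between any of jar_amber, jar_white's own z axis and vertical above 0.5 rad).
It also fails if it takes over 72 s, if anything falls off the work surface, if the arm or the gripper's body presses on something with over 40 N, if the wrist force passes 120 N, or if a joint passes its speed limit or range.

## Working session

There is one attempt and no reset: what is moved stays moved. The work goes in short steps, Python scripts to look and compute and a tool call to move; the robot and the scene stay as the last step left them, time stands still between calls to the robot, and variables do not carry over. Pictures are saved under pics/ and viewed, at most 10 in all, crops included, and the job is handed in when it is done.

Besides the shell and the picture viewer there is one more tool, called after "Emit:" as name(argument=value, ...) on one line, values as JSON. apply_moves: Moves the arm, as the interface text tells. Scaled input: -1 to 1 covers 0.05 m each way for a shift and 6 degrees each way for a turn. Its arguments: {"type":"object","properties":{"fingers":{"type":"array","items":{"type":"number"}},"travel":{"type":"array","items":{"type":"array","items":{"type":"number"}}},"rotation":{"type":"array","items":{"type":"array","items":{"type":"number"}}},"newtons":{"type":"number"}},"required":["fingers","travel","rotation"]}

```bash
mkdir -p pics; cat > h.py <<'E'
from workcell import *
import numpy as np, cv2
def ray(c,u,v,z):
    E=c["extrinsics"];R=E[:3,:3];t=E[:3,3];o=-R.T@t
    d=R.T@np.array([(u-c["cx"])/c["fx"],(v-c["cy"])/c["fy"],1]);return o+d*(z-o[2])/d[2]
def px(c,P):
    q=c["extrinsics"]@np.append(P,1);return np.array([c["fx"]*q[0]/q[2]+c["cx"],c["fy"]*q[1]/q[2]+c["cy"]])
E
python3 - <<'E'
from h import *
ims=[]
for n in("top","scene"):
    c=read_camera(n);cv2.imwrite(f"pics/{n}0.png",cv2.resize(c["image"][:,:,::-1],(800,600),interpolation=3))
    print(n,c["fx"],c["cx"],c["cy"],c["extrinsics"].round(3).tolist())
    for k,z in dict(turntable=0,ledge=0,peg0=.071,jar_green=.045,jar_amber=.045,jar_white=.045,comb=0,comb_handle=.0035,tin=0,votive=0,tray_a=0).items():
        for r in tip_of(n,k)[:6]: print(n,k,round(r["p"],2),np.round(r["location"],1),ray(c,*r["location"],z)[:2].round(4))
print(read_state())
E
```

```text
top 420.7334131256927 253.21120446587724 191.5396005323986 [[0.013, -1.0, 0.001, -0.018], [-0.989, -0.013, -0.145, 0.552], [0.145, 0.001, -0.989, 1.044], [0.0, 0.0, 0.0, 1.0]]
top turntable 0.74 [195.1 193.3] [0.5517 0.1447]
top peg0 0.93 [168.8 219.9] [0.4744 0.1977]
top peg0 0.77 [225.9 187.6] [0.5572 0.058 ]
top peg0 0.68 [168.9 155. ] [0.6389 0.2044]
top jar_green 0.65 [111.5 178.5] [0.5811 0.355 ]
top jar_green 0.54 [165.7 193.7] [0.5434 0.2137]
top jar_amber 0.75 [200.3 168.2] [0.6111 0.1271]
top jar_amber 0.72 [203.6 119.7] [0.7412 0.1225]
top jar_amber 0.57 [154.3 110.9] [0.7636 0.2533]
top jar_amber 0.48 [224.  188.1] [0.5599 0.0646]
top jar_amber 0.32 [171.1 153.7] [0.6485 0.2042]
top jar_white 0.64 [201.1 206.1] [0.5126 0.122 ]
top jar_white 0.37 [130.9 253.1] [0.3917 0.2946]
top jar_white 0.16 [223.1 191.2] [0.5518 0.0667]
top comb 0.59 [364.3 195.3] [ 0.5523 -0.3072]
top comb_handle 0.87 [371.  212.3] [ 0.5066 -0.3229]
top tin 0.89 [249.3 248.9] [ 0.4064 -0.0022]
top votive 0.74 [129.3 254.4] [0.3881 0.3115]
top tray_a 0.76 [383.4 143.1] [ 0.6963 -0.3628]
top tray_a 0.61
[... 904 characters left out ...]
]
{'time': 1.2, 'q': array([-1.27592885e+00,  2.63908453e-01,  1.60399546e+00,  2.36730830e-05,
        1.27368151e+00, -3.69358597e-02]), 'joint_vel': array([-9.27760844e-04,  3.61403307e-04, -5.53043958e-04,  4.98423593e-04,
        2.08652930e-03,  9.56769265e-05]), 'joint_torque': array([-9.37469486e-04, -5.15082085e+01, -3.67723846e+01, -8.84696783e-05,
        1.16421557e-03, -4.11724585e-06]), 'tool_pos': array([ 0.21986414, -0.63819256,  0.23127647]), 'tcp_rot': array([3.09845573e+00, 5.18796462e-01, 3.67208661e-05]), 'wrist_force': array([-0.11661859,  0.639225  ,  0.2049366 ]), 'torque': array([-0.01107732,  0.06145355, -0.04230085]), 'grip_force': 0.0, 'width': 1.0008914725564437}
```

View pics/top0.png

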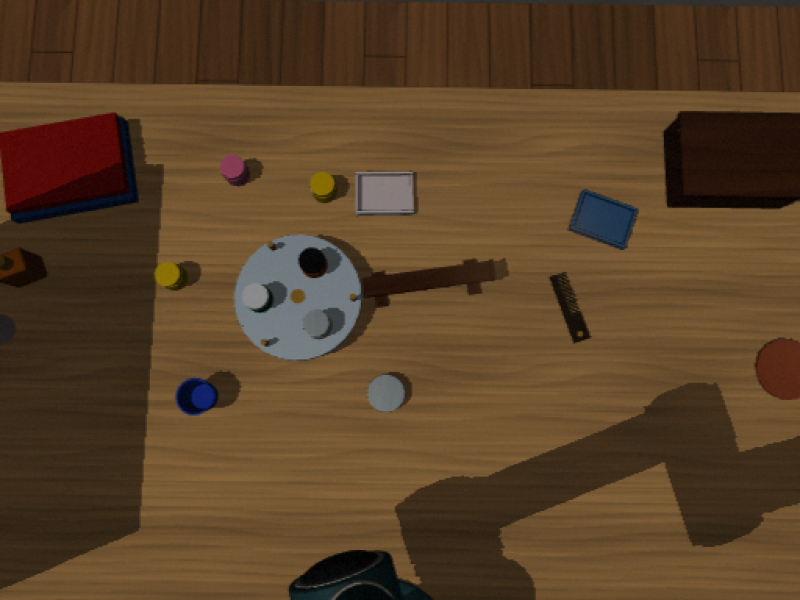

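View pics/scene0.png

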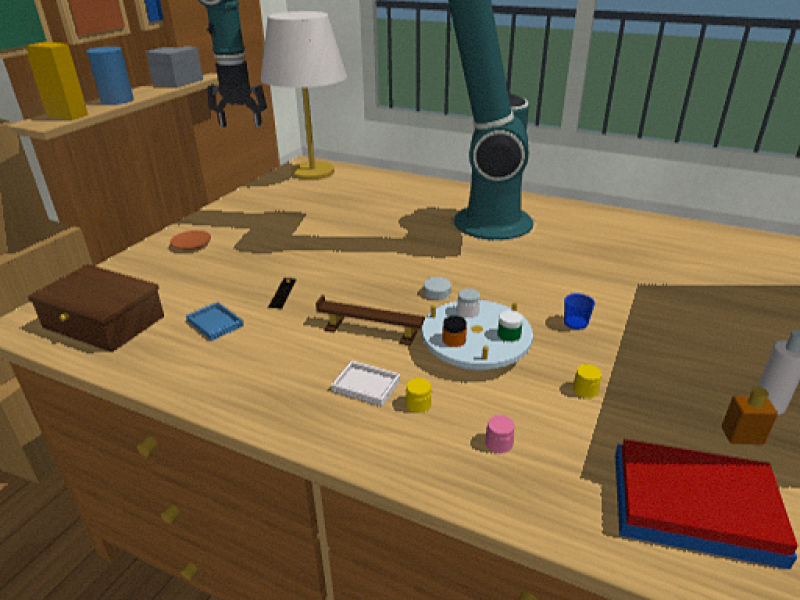

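The top image (800x600 px) shows:
- platter at (298,297)
- green jar (white lid) at (256,297)
- amber jar at (312,262)
- white jar at (316,323)
- ledge running from (362,288) to (500,270)
- comb at (570,307), with its brass dot at (580,334)

Green jar candidates: the one on the platter at (256,297), and the one off the platter at (170,275). The second is yellow, so the platter jar is the one meant. The scene view agrees: green body with white lid at (510,326). Next I'll refine the positions and check them in a crop.

```bash
cat >> h.py <<'E'
def tri(ct,ut,cs,us):
    A=[];b=[]
    for c,u in((ct,ut),(cs,us)):
        P=np.array([[c["fx"],0,c["cx"]],[0,c["fy"],c["cy"]],[0,0,1]])@c["extrinsics"][:3];A.append(P)
    X=cv2.triangulatePoints(A[0],A[1],np.array(ut,float).reshape(2,1),np.array(us,float).reshape(2,1));return (X[:3]/X[3]).ravel()
E
python3 - <<'E'
from h import *
ct=read_camera("top");cs=read_camera("scene")
T=[r["location"] for r in tip_of("top","peg0")[:3]];S=[r["location"] for r in tip_of("scene","peg0")[:3]]
pegs=[]
for t in T:
    g=ray(ct,*t,.071); s=min(S,key=lambda s:np.linalg.norm(ray(cs,*s,.071)-g)); pegs.append((g+ray(cs,*s,.071))/2); print("peg",pegs[-1].round(4),tri(ct,t,cs,s).round(4))
from scipy.optimize import least_squares
pegs=np.array(pegs)[:,:2]
C=pegs.mean(0);print("C",C,np.linalg.norm(pegs-C,axis=1),np.degrees(np.arctan2(*(pegs-C).T[::-1])))
for n,c in(("top",ct),("scene",cs)):
    for k,z in(("platter",.045),("ledge",.0435),("comb",.007),("jar_green",.087),("jar_amber",.087),("jar_white",.087),("votive",.055),("tin",.024)):
        for r in regions_of(n,k)[:4]:
            m=r["mask"].astype(np.uint8);v,u=np.nonzero(m);W=np.array([ray(c,a,b,z)[:2] for a,b in zip(u,v)])
            rc=cv2.minAreaRect(W.astype(np.float32)*1000)
            w,V=np.linalg.eigh(np.cov(W.T));print(n,k,round(r["p"],2),r["bbox"],"mean",W.mean(0).round(4),"pca",np.degrees(np.arctan2(V[1,1],V[0,1])).round(1),"rect",np.round(rc[0],1),np.round(rc[1],1),round(rc[2],1))
a=ct["image"][140:250,140:340,::-1];b=cs["image"][170:250,190:350,::-1]
cv2.imwrite("pics/crop1.png",np.vstack([cv2.resize(a,(600,330),interpolation=2),cv2.resize(b,(600,270),interpolation=2)]))
E
```

```text
peg [0.4803 0.2035 0.071 ] [0.4752 0.203  0.0644]
peg [0.6414 0.198  0.071 ] [0.6429 0.1987 0.0752]
peg [0.5518 0.0641 0.071 ] [0.5533 0.0649 0.0735]
C [0.55783223 0.15517698] [0.09135814 0.09390908 0.09126727] [148.08814288  27.09547739 -93.80208818]
top platter 0.62 [148.8, 148.1, 81.8, 85.9] mean [0.5536 0.1492] pca 174.2 rect [555.3 150.6] [207.7 208.3] 0.8
top platter 0.22 [190.5, 159.0, 21.5, 17.7] mean [0.6123 0.1281] pca -140.6 rect [613.1 128. ] [50.5 42.1] 45.9
top ledge 0.76 [232.4, 165.6, 85.7, 33.5] mean [ 0.5855 -0.0614] pca 99.4 rect [581.3 -65.3] [ 59.7 220.5] 8.6
top comb 0.78 [352.4, 174.9, 24.2, 45.7] mean [ 0.546 -0.306] pca -159.4 rect [ 549.1 -306. ] [119.6  31.4] 19.3
top jar_green 0.81 [99.4, 165.3, 19.2, 22.3] mean [0.5786 0.346 ] pca 59.7 rect [579.  346.1] [52.1 38.7] 57.6
top jar_green 0.71 [153.7, 183.8, 20.1, 13.0] mean [0.5465 0.2078] pca 53.3 rect [546.8 208.2] [44.9 47.4] 0.8
top jar_green 0.56 [232.5, 166.8, 85.5, 28.7] mean [ 0.5786 -0.0635] pca 98.9 rect [575.2 -64.6] [ 54.6 208.1] 8.7
top jar_amber 0.79 [141.0, 99.0, 17.9, 21.5] mean [0.7559 0.254
[... 1718 characters left out ...]
.7 41.6] 19.2
scene jar_amber 0.61 [258.8, 243.2, 17.4, 21.2] mean [0.8203 0.1483] pca -155.3 rect [820.5 147.6] [79.2 36.5] 23.6
scene jar_amber 0.59 [285.2, 201.4, 9.3, 19.9] mean [0.6375 0.134 ] pca -157.9 rect [637.3 132.9] [91.6 38.9] 20.8
scene jar_white 0.61 [293.7, 182.1, 14.3, 20.6] mean [0.5363 0.1231] pca -157.5 rect [534.2 122.5] [106.3  44.9] 21.5
scene votive 0.7 [360.5, 186.5, 18.0, 24.2] mean [0.4242 0.3112] pca -171.9 rect [426.2 312.3] [134.   60.8] 10.8
scene votive 0.5 [317.5, 200.0, 17.7, 20.4] mean [0.5327 0.2071] pca -168.0 rect [530.5 206.3] [104.7  43.8] 12.9
scene tin 0.73 [270.7, 175.3, 18.8, 15.9] mean [0.4179 0.0097] pca -159.1 rect [417.9  11.7] [92.1 54.9] 23.9
```

View pics/crop1.png

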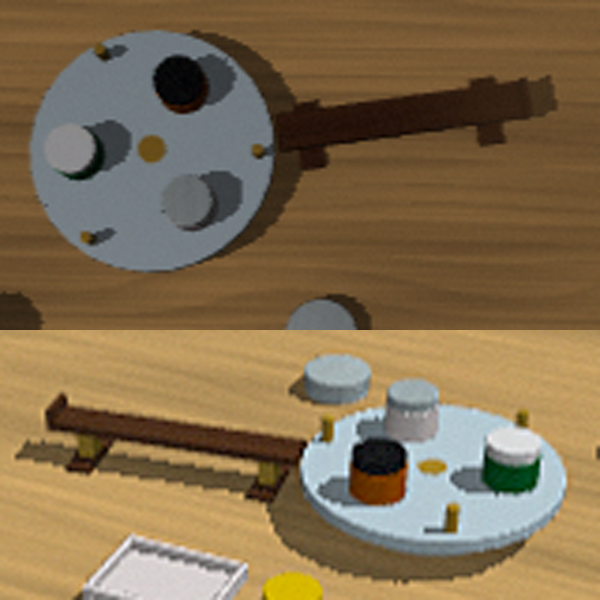

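```bash
python3 - <<'E'
from h import *
c=read_camera("top");im=c["image"]
hsv=cv2.cvtColor(im,cv2.COLOR_RGB2HSV)
def W(u,v,z): return ray(c,u,v,z)[:2].round(4)
x0,y0=140,140
sub=hsv[140:250,140:240]
m=((sub[...,0]>85)&(sub[...,0]<125)&(sub[...,1]>20)&(sub[...,2]>85)).astype(np.uint8)
cn=max(cv2.findContours(m,0,1)[0],key=cv2.contourArea);h=cv2.convexHull(cn).reshape(-1,2)
w=np.array([W(a+140,b+140,.045) for a,b in h],np.float32)
print("platter",cv2.minEnclosingCircle(w*1000))
b=((sub[...,0]>10)&(sub[...,0]<30)&(sub[...,1]>120)&(sub[...,2]>90)).astype(np.uint8)
n,_,st,ce=cv2.connectedComponentsWithStats(b)
for i in range(1,n):
    p=ce[i]+140
    if st[i,4]>4 and np.linalg.norm(W(*p,.06)-[.556,.151])<.1: print("brass",p,st[i,4],W(*p,.0455),W(*p,.062),W(*p,.071))
n=W(140+277/3,140+131/3,.0435);f=W(140+528/3,140+98/3,.0435);hub=W(140+152/3,140+148/3,.0455)
for nm,p in(("near",n),("far",f)): print(nm,p,np.linalg.norm(p-hub),np.degrees(np.arctan2(*(p-hub)[::-1])))
print(hub)
# columns across ledge
for col in range(236,318,10):
    s=cv2.cvtColor(im,cv2.COLOR_RGB2GRAY)[150:210,col]; k=np.nonzero(s<52)[0]+150
    print(col,k.min() if len(k) else 0,k.max() if len(k) else 0,len(k),W(col,k.mean(),.0435) if len(k) else 0)
E
```

```text
platter ((555.25, 150.4499969482422), 103.85037231445312)
brass [184.49055441 198.77823409] 4870 [0.5309 0.165 ] [0.5288 0.1622] [0.5276 0.1607]
brass [190.12903226 189.27419355] 62 [0.5556 0.1514] [0.5532 0.1489] [0.5518 0.1475]
brass [225.33333333 189.11111111] 9 [0.5572 0.0611] [0.5547 0.06  ] [0.5534 0.0593]
brass [168.  218.5] 8 [0.4798 0.205 ] [0.4785 0.2016] [0.4778 0.1998]
near [0.572  0.0435] 0.10777058968011634 -81.19320730556471
far [ 0.6036 -0.1723] 0.3258694523885294 -81.51183476755817
[0.5555 0.15  ]
236 171 205 35 [0.5608 0.0339]
246 175 195 21 [0.5689 0.0083]
256 175 187 13 [ 0.5797 -0.0174]
266 173 185 13 [ 0.5853 -0.0431]
276 172 184 13 [ 0.5883 -0.0689]
286 171 183 13 [ 0.5912 -0.0947]
296 169 181 13 [ 0.5968 -0.1205]
306 168 187 20 [ 0.5906 -0.1463]
316 168 178 11 [ 0.6028 -0.1722]
```

The crop shows a green body with a white lid on the platter, at (75,145) in the upper half and (512,460) in the lower, so that is the jar. Moving above the peg at about (0.636, 0.195).

Emit:
apply_moves(fingers=[0.4,0.4,0.4,0.4,0.4,0.4,0.4,0.4,0.4,0.4,0.4,0.4], travel=[[0.665,-0.651,0],[0.665,-0.651,0],[0.665,-0.651,0],[0.665,-0.651,0],[0.665,-0.651,0],[0.665,-0.651,0],[0.665,-0.651,0],[0.665,-0.651,0],[0.665,-0.651,0],[0.665,-0.651,0],[0.665,-0.651,0],[0.665,-0.651,0]], rotation=[[0,0,0],[0,0,0],[0,0,0],[0,0,0],[0,0,0],[0,0,0],[0,0,0],[0,0,0],[0,0,0],[0,0,0],[0,0,0],[0,0,0]])

```text
time: 3.45
tool_pos: [0.4705, -0.1371, 0.2317]
tcp_rot: [3.098, 0.519, 0.002]
wrist_force: [0.3, -0.4, 0.7]
width: 0.402
grip_force: 0.0
```

Emit:
apply_moves(fingers=[0.4,0.4,0.4,0.4,0.4,0.4,0.4,0.4,0.4,0.4,0.4,0.4], travel=[[0.665,-0.651,0],[0.665,-0.651,0],[0.665,-0.651,0],[0.665,-0.651,0],[0.665,-0.651,0],[0.665,-0.651,0],[0.665,-0.651,0],[0.665,-0.651,0],[0,0,0],[0,0,0],[0,0,0.6],[0,0,0.6]], rotation=[[0,0,0],[0,0,0],[0,0,0],[0,0,0],[0,0,0],[0,0,0],[0,0,0],[0,0,0],[0,0,-0.833],[0,0,-0.833],[0,0,0],[0,0,0]])

```text
time: 4.65
tool_pos: [0.6379, 0.1946, 0.1723]
tcp_rot: [-3.041, -0.788, -0.006]
wrist_force: [0.8, -0.7, 0.6]
width: 0.398
grip_force: 0.0
```

Emit:
apply_moves(fingers=[0.4,0.4,0.4,0.4,0,0,0,0,0,0], travel=[[0,0,0.8],[0,0,0.8],[0,0,0.76],[0,0,0],[0,0,0],[0,0,0],[0,0,0],[0,0,0],[0,0,0],[0,0,0]], rotation=[[0,0,0],[0,0,0],[0,0,0],[0,0,0],[0,0,0],[0,0,0],[0,0,0],[0,0,0],[0,0,0],[0,0,0]], newtons=30)

```text
time: 5.65
tool_pos: [0.6382, 0.1943, 0.0556]
tcp_rot: [-3.041, -0.787, -0.006]
wrist_force: [0.0, 0.2, 7.0]
width: 0.096
grip_force: 30.0
```

```bash
cat > see.py <<'E'
from h import *
import sys
c=read_camera("top");s=read_camera("scene")
cv2.imwrite(f"pics/{sys.argv[1]}.png",np.vstack([cv2.resize(c["image"][110:250,140:340,::-1],(600,420),interpolation=2)[:, :],cv2.resize(s["image"][170:260,190:390,::-1],(600,180)[:2],interpolation=2)]))
for n,k in(("top",c),("scene",s)):
    for t in("jar_green","jar_amber","jar_white"):
        print(n,t,[(round(r["p"],2),ray(k,*r["location"],.045)[:2].round(4).tolist()) for r in tip_of(n,t)[:4]])
E
python3 see.py grip1; python3 -c "
from workcell import *;print(read_state())"
```

```text
top jar_green []
top jar_amber [(0.72, [0.738, 0.1177])]
top jar_white [(0.61, [0.5088, 0.1226])]
scene jar_green [(0.78, [0.6629, 0.3746]), (0.59, [0.5521, 0.2064]), (0.4, [0.6096, -0.2555])]
scene jar_amber [(0.83, [0.8043, 0.1327]), (0.7, [0.6159, 0.1255]), (0.63, [0.8242, 0.2781])]
scene jar_white [(0.62, [0.6069, 0.1619]), (0.48, [0.5197, 0.1185])]
{'time': 6.05, 'q': array([2.58318648e-01, 3.98267484e-01, 1.77162549e+00, 2.33993298e-05,
       9.68037012e-01, 1.32283071e+00]), 'joint_vel': array([-0.00056621,  0.00026083,  0.00224415,  0.00012532,  0.00032663,
        0.00025377]), 'joint_torque': array([ 1.81201415e-02, -4.94178414e+01, -2.89063436e+01, -2.70880453e-03,
       -9.17154062e-02, -1.54254172e-02]), 'tool_pos': array([0.63816138, 0.19437773, 0.05559581]), 'tcp_rot': array([-3.04143399, -0.78677201, -0.00575301]), 'wrist_force': array([-0.63444766,  1.14821654,  6.63547039]), 'torque': array([-0.06170987,  0.04183614, -0.03472899]), 'grip_force': 30.032172203063965, 'width': 0.10152230468587516}
```

View pics/grip1.png

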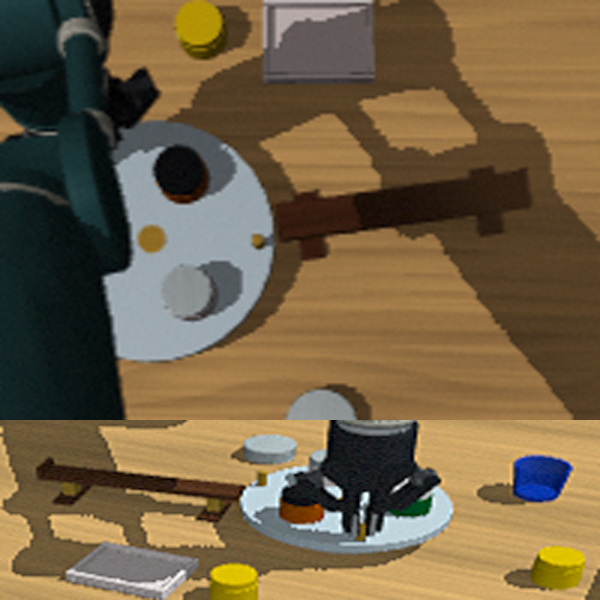

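The peg is held at opening 0.10 and 30 N, seen at (360,525) in the crop. Turning the platter counter-clockwise.

Emit:
apply_moves(fingers=[0,0,0,0,0,0,0,0,0,0,0,0], travel=[[-0.001,-0.058,0],[-0.005,-0.135,0],[-0.01,-0.192,0],[-0.01,-0.192,0],[-0.01,-0.192,0],[-0.01,-0.192,0],[-0.01,-0.192,0],[-0.01,-0.192,0],[-0.01,-0.192,0],[-0.01,-0.192,0],[-0.01,-0.192,0],[-0.01,-0.192,0]], rotation=[[0,0,-0.3],[0,0,-0.7],[0,0,-1],[0,0,-1],[0,0,-1],[0,0,-1],[0,0,-1],[0,0,-1],[0,0,-1],[0,0,-1],[0,0,-1],[0,0,-1]])

```text
time: 7.25
tool_pos: [0.55, 0.2425, 0.0556]
tcp_rot: [2.116, 2.32, 0.008]
wrist_force: [0.3, 2.1, 6.0]
width: 0.101
grip_force: 30.1
```

Emit:
apply_moves(fingers=[0,0,0,0,0,0,0,0,0,0,0,0], travel=[[-0.01,-0.192,0],[-0.01,-0.192,0],[-0.01,-0.192,0],[-0.01,-0.192,0],[-0.01,-0.192,0],[-0.01,-0.192,0],[-0.01,-0.192,0],[-0.01,-0.192,0],[-0.01,-0.192,0],[-0.01,-0.192,0],[-0.01,-0.192,0],[-0.01,-0.192,0]], rotation=[[0,0,-1],[0,0,-1],[0,0,-1],[0,0,-1],[0,0,-1],[0,0,-1],[0,0,-1],[0,0,-1],[0,0,-1],[0,0,-1],[0,0,-1],[0,0,-1]])

```text
time: 8.45
tool_pos: [0.4682, 0.171, 0.0556]
tcp_rot: [0.348, 3.119, 0.004]
wrist_force: [-0.4, 1.5, 8.3]
width: 0.098
grip_force: 30.3
```

Emit:
apply_moves(fingers=[0,0,0,0,0,0,0,0,0,0], travel=[[-0.01,-0.192,0],[-0.01,-0.192,0],[-0.01,-0.192,0],[-0.01,-0.192,0],[-0.01,-0.192,0],[-0.01,-0.192,0],[-0.005,-0.135,0],[-0.001,-0.058,0],[0,0,0],[0,0,0]], rotation=[[0,0,-1],[0,0,-1],[0,0,-1],[0,0,-1],[0,0,-1],[0,0,-1],[0,0,-0.7],[0,0,-0.3],[0,0,0],[0,0,0]])

```text
time: 9.45
tool_pos: [0.4786, 0.1053, 0.0555]
tcp_rot: [-0.785, 3.036, -0.001]
wrist_force: [0.7, 0.2, 6.6]
width: 0.094
grip_force: 30.2
```

```bash
python3 see.py turn1; python3 -c "
from workcell import *;s=read_state();print(s['q'],s['tool_pos'],s['wrist_force'])"
```

```text
top jar_green [(0.72, [0.5834, 0.3585]), (0.54, [0.5616, 0.0911]), (0.24, [0.5496, 0.1378])]
top jar_amber [(0.74, [0.7353, 0.1186]), (0.64, [0.7657, 0.2584]), (0.59, [0.6001, 0.187])]
top jar_white [(0.74, [0.6945, -0.3534]), (0.54, [0.6011, 0.1922]), (0.16, [0.5453, -0.3025])]
scene jar_green [(0.84, [0.5689, 0.086]), (0.76, [0.6521, 0.3731])]
scene jar_amber [(0.82, [0.5162, 0.1815]), (0.8, [0.7944, 0.132]), (0.68, [0.8269, 0.2797])]
scene jar_white [(0.52, [0.6137, 0.1964])]
[ 1.65940132e-01  9.57327721e-02  2.15752366e+00  1.44273071e-04
  8.82842148e-01 -1.91133346e+00] [0.47851077 0.10542718 0.05556981] [1.24590207 1.09439065 6.85168135]
```

View pics/turn1.png

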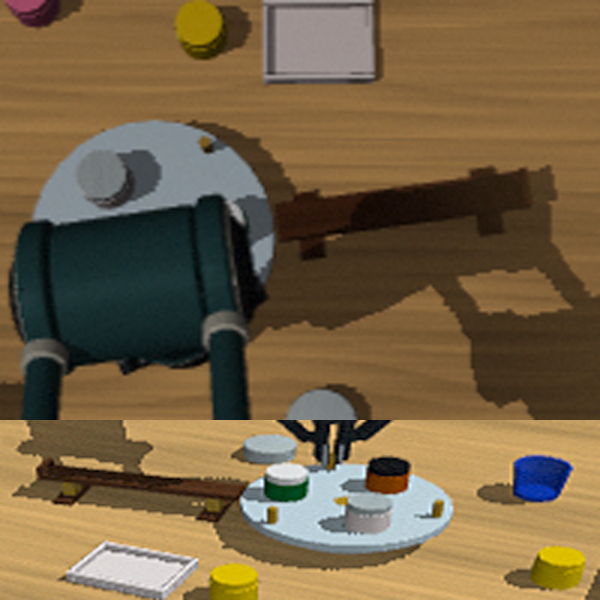

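The picture shows the green jar at (286,480) in the lower crop, facing the near end of the ledge. Amber is at (388,472) and white at (367,512), both standing. Releasing and withdrawing to measure.

Emit:
apply_moves(fingers=[0.4,0.4,0.4,0.4,0.4,0.4,0.4,0.4,0.7,0.7,0.7,0.7], travel=[[0,0,0],[0,0,0],[0,0,0],[0,0,-0.5],[0,0,-0.8],[0,0,-0.8],[0.55,-0.8,0],[0.55,-0.8,0],[0.55,-0.8,0],[0.55,-0.8,0],[0,0,0],[0,0,0]], rotation=[[0,0,0],[0,0,0],[0,0,0],[0,0,0],[0,0,0],[0,0,0],[0,0,0],[0,0,0],[0,0,0],[0,0,0],[0,0,1],[0,0,1]])

```text
time: 11.05
tool_pos: [0.4564, -0.0902, 0.1579]
tcp_rot: [0.451, -3.108, -0.001]
wrist_force: [0.2, 0.7, -0.3]
width: 0.701
grip_force: 0.0
```

Emit:
apply_moves(fingers=[0.7,0.7,0.7,0.7,0.7,0.7,0.7,0.7,0.7,0.7,0.7,0.7], travel=[[0,0,0],[0,0,0],[0,0,0],[0,0,0],[0,0,0],[0,0,0],[0,0,0],[0,0,0],[0,0,0],[0,0,0],[0,0,0],[0,0,0]], rotation=[[0,0,1],[0,0,1],[0,0,1],[0,0,1],[0,0,1],[0,0,1],[0,0,1],[0,0,1],[0,0,1],[0,0,1],[0,0,1],[0,0,1]])

```text
time: 12.25
tool_pos: [0.4567, -0.0882, 0.1578]
tcp_rot: [-1.456, -2.783, 0.0]
wrist_force: [0.2, -0.3, -0.2]
width: 0.698
grip_force: 0.0
```

Emit:
apply_moves(fingers=[0.7,0.7,0.7,0.7,0.7,0.7], travel=[[0,0,0],[0,0,0],[0,0,0],[0,0,0],[0,0,0],[0,0,0]], rotation=[[0,0,1],[0,0,1],[0,0,1],[0,0,1],[0,0,0.4],[0,0,0]])

```text
time: 12.85
tool_pos: [0.4567, -0.0882, 0.1578]
tcp_rot: [-2.048, -2.381, 0.001]
wrist_force: [0.6, 0.2, 0.8]
width: 0.701
grip_force: 0.0
```

```bash
python3 see.py turn2; python3 - <<'E'
from h import *
s=read_state();a=s['tcp_rot'];print(s['tool_pos'],a,2*np.degrees(np.arctan2(a[1],a[0])))
C=np.array([.5555,.1505]);e=np.array([.1495,-.9888]);n=np.array([.9888,.1495])
for cam in("top","scene"):
    c=read_camera(cam);h=cv2.cvtColor(c["image"],cv2.COLOR_RGB2HSV)
    u0,v0=np.round(px(c,[*(C+.06*e),.087])).astype(int)
    w=h[v0-16:v0+17,u0-16:u0+17]; m=((w[...,1]<45)&(w[...,2]>150)).astype(np.uint8)
    k,_,st,ce=cv2.connectedComponentsWithStats(m)
    for i in range(1,k):
        if st[i,4]>15:
            p=ray(c,ce[i][0]+u0-16,ce[i][1]+v0-16,.087)[:2];print(cam,st[i],p,"x",(p-C)@e,"y",(p-C)@n)
E
```

```text
top jar_green [(0.86, [0.5923, 0.3578]), (0.72, [0.5608, 0.2512]), (0.7, [0.5562, 0.0912]), (0.52, [0.6896, -0.3501])]
top jar_amber [(0.85, [0.5019, 0.179]), (0.62, [0.772, 0.2563]), (0.52, [0.7354, 0.1118])]
top jar_white [(0.63, [0.6068, 0.1986])]
scene jar_green [(0.58, [0.5968, 0.1585]), (0.57, [0.6504, 0.3713]), (0.5, [0.5669, 0.0852]), (0.17, [0.4384, 0.0919])]
scene jar_amber [(0.81, [0.8035, 0.1334]), (0.66, [0.8226, 0.2778]), (0.54, [0.4999, 0.1794])]
scene jar_white [(0.66, [0.6053, 0.1956])]
[ 0.45721857 -0.08835367  0.1582397 ] [-2.04820123e+00 -2.38199655e+00 -2.79369285e-06] -261.38232804210276
top [  9   8  15  16 185] [0.5642111  0.09121708] x 0.0599212640836829 y -0.00024925952728385714
scene [  1   0  18   9 119] [0.50556279 0.04708991] x 0.0947862876558245 y -0.06483772021390953
scene [  0  12  33  21 320] [0.58863761 0.11796683] x 0.03712287545115609 y 0.027902760337185323
scene [ 3 19  5  6 17] [0.60812952 0.0772902 ] x 0.08025796314001987 y 0.04109519933992622
```

View pics/turn2.png

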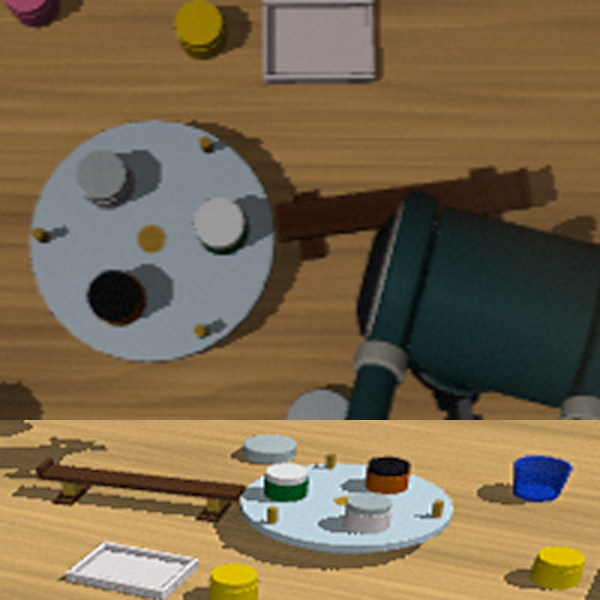

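The top view now has the green jar at (220,225), in line with the ledge. That works out to ledge x = 60 mm, y ≈ 0. Going to grip it across the ledge direction.

Emit:
apply_moves(fingers=[0.7,0.7,0.7,0.7,0.7,0.7], travel=[[0.808,0.663,0],[0.808,0.663,0],[0.808,0.663,0],[0.808,0.663,0],[0,0,0],[0,0,0]], rotation=[[0,0,0],[0,0,0],[0,0,0],[0,0,0],[0,0,0],[0,0,0]])

```text
time: 13.95
tool_pos: [0.5596, 0.0844, 0.1579]
tcp_rot: [-2.045, -2.384, 0.002]
wrist_force: [0.2, -1.0, 0.3]
width: 0.698
grip_force: 0.0
```

Emit:
apply_moves(fingers=[0.7,0.7,0.7,0.7,0.7,0.7,0.4,0.4,0.4,0.4,0.4,0.4], travel=[[0.12,0.11,0],[0,0,0.7],[0,0,0.7],[0,0,0.5],[0,0,0.26],[0,0,0],[0,0,0],[0,0,0],[0,0,0],[0,0,0],[0,0,0],[0,0,0]], rotation=[[0,0,0],[0,0,0],[0,0,0],[0,0,0],[0,0,0],[0,0,0],[0,0,0],[0,0,0],[0,0,0],[0,0,0],[0,0,0],[0,0,0]], newtons=20)

```text
time: 15.15
tool_pos: [0.5652, 0.0904, 0.0516]
tcp_rot: [2.047, 2.381, 0.002]
wrist_force: [-0.3, -0.3, 6.8]
width: 0.506
grip_force: 21.9
```

Emit:
apply_moves(fingers=[0.4,0.4,0.4,0.4,0.4,0.4,0.4,0.4,0.4,0.4,0.4,0.4], travel=[[-0.2,0,0],[-0.4,0,0],[-0.4,0,0],[-0.4,0,0],[-0.4,0,0],[-0.4,0,0.01],[-0.4,0,0.01],[-0.4,0,0.01],[-0.4,0,0],[-0.4,0,0],[-0.4,0,0],[0,0,0]], rotation=[[0,0,0],[0,0,0],[0,0,0],[0,0,0],[0,0,0],[0,0,0],[0,0,0],[0,0,0],[0,0,0],[0,0,0],[0,0,0],[0,0,0]])

```text
time: 16.35
tool_pos: [0.5973, -0.1198, 0.0502]
tcp_rot: [2.048, 2.377, 0.001]
wrist_force: [0.9, -3.0, 5.7]
width: 0.504
grip_force: 21.9
```

```bash
python3 - <<'E'
from h import *
s=read_state();p=s['tool_pos'][:2];C=np.array([.5555,.1505]);e=np.array([.1495,-.9888]);n=np.array([.9888,.1495])
print(s['tool_pos'],(p-C)@e,(p-C)@n,s['wrist_force'],s['width'])
c=read_camera("top");k=read_camera("scene")
cv2.imwrite("pics/slide1.png",np.vstack([cv2.resize(c["image"][140:230,200:350,::-1],(600,360),interpolation=2),cv2.resize(k["image"][170:230,180:330,::-1],(600,240),interpolation=2)]))
E
```

```text
[ 0.59731541 -0.11979244  0.05020603] 0.27351656562839033 0.0009383533183981996 [ 0.86897716 -3.04424598  5.68586906] 0.5035353678200577
```

View pics/slide1.png

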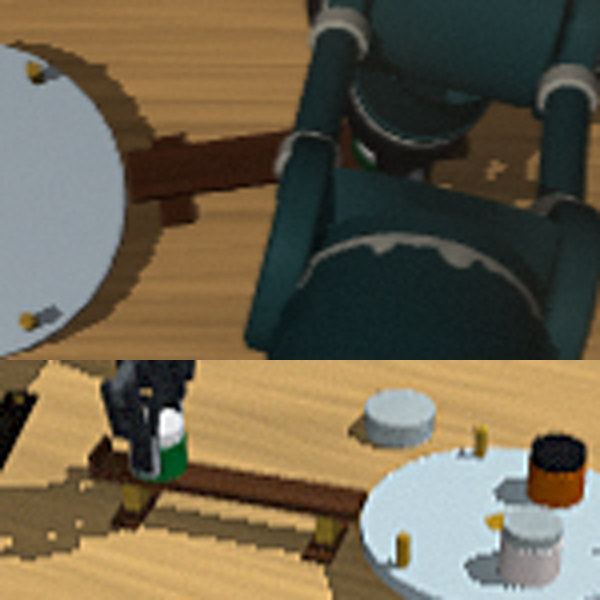

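The lower crop shows the jar upright on the ledge at (175,445), held by the gripper and short of the stop at (100,455). Pushing it up to the stop.

Emit:
apply_moves(fingers=[0.4,0.4,0.4,0.4,0.4,0.4], travel=[[-0.1,0,0],[-0.1,0,0],[-0.1,0,0],[-0.08,0,0],[-0.06,0,0],[0,0,0]], rotation=[[0,0,0],[0,0,0],[0,0,0],[0,0,0],[0,0,0],[0,0,0]])

```text
time: 17.05
tool_pos: [0.5998, -0.1376, 0.0502]
tcp_rot: [2.048, 2.381, 0.003]
wrist_force: [-0.6, 3.4, 8.0]
width: 0.509
grip_force: 22.1
```

Emit:
apply_moves(fingers=[0.4,0.4,0.4], travel=[[-0.03,0,0],[-0.03,0,0],[0,0,0]], rotation=[[0,0,0],[0,0,0],[0,0,0]])

```text
time: 17.35
tool_pos: [0.6001, -0.1402, 0.0502]
tcp_rot: [2.049, 2.382, 0.004]
wrist_force: [-1.8, 4.3, 8.4]
width: 0.507
grip_force: 22.1
```

Emit:
apply_moves(fingers=[0.4,0.4,0.4,0.4], travel=[[-0.03,0,0],[-0.03,0,0],[-0.03,0,0],[0,0,0]], rotation=[[0,0,0],[0,0,0],[0,0,0],[0,0,0]])

```text
time: 17.75
tool_pos: [0.6007, -0.1439, 0.0502]
tcp_rot: [-2.048, -2.381, -0.005]
wrist_force: [-0.9, 7.4, 9.6]
width: 0.508
grip_force: 22.2
```

Emit:
apply_moves(fingers=[0.4,0.4,0.4], travel=[[-0.03,0,0],[-0.03,0,0],[0,0,0]], rotation=[[0,0,0],[0,0,0],[0,0,0]])

```text
time: 18.05
tool_pos: [0.6007, -0.144, 0.0502]
tcp_rot: [-2.047, -2.377, -0.009]
wrist_force: [-2.0, 15.2, 12.5]
width: 0.509
grip_force: 22.5
```

The force rises to 15 N at ledge x = 298 mm, so the jar has met the stop. Backing off slightly, releasing and going to the comb.

Emit:
apply_moves(fingers=[0.4,0.4,0.7,0.7,0.7,0.7,0.7,0.7,0.7,0.7,0.7,0.7], travel=[[0.05,0,0],[0,0,0],[0,0,0],[0,0,0],[0,0,0],[0,0,-0.3],[0,0,-0.7],[0,0,-0.7],[0,0,-0.7],[-0.76,-0.38,0],[-0.76,-0.38,0],[-0.76,-0.38,0]], rotation=[[0,0,0],[0,0,0],[0,0,0],[0,0,0],[0,0,0],[0,0,0],[0,0,0],[0,0,0],[0,0,0],[0,0,0],[0,0,0],[0,0,0]])

```text
time: 19.25
tool_pos: [0.5607, -0.2696, 0.1707]
tcp_rot: [2.046, 2.381, 0.001]
wrist_force: [1.2, 0.9, -0.7]
width: 0.702
grip_force: 0.0
```

Emit:
apply_moves(fingers=[0.7,0.7,0.7,0.7,0.7,0.7,0.7,0.7,0.7,0.7,0.7,0.7], travel=[[-0.76,-0.38,0],[0,0,0],[0,0,0],[0,0,0],[0,0,0],[0,0,0],[0,0,0],[0,0,0],[0,0,0],[0,0,0],[0,0,0],[0,0,0]], rotation=[[0,0,0],[0,0,-1],[0,0,-1],[0,0,-1],[0,0,-1],[0,0,-1],[0,0,-1],[0,0,-1],[0,0,-1],[0,0,-1],[0,0,-1],[0,0,-1]])

```text
time: 20.45
tool_pos: [0.5476, -0.309, 0.1698]
tcp_rot: [0.415, 3.113, -0.001]
wrist_force: [0.5, -0.9, -0.2]
width: 0.699
grip_force: 0.0
```

Emit:
apply_moves(fingers=[0.7,0.7,0.7,0.7,0.7,0.7,0.7,0.7], travel=[[0,0,0],[0,0,0],[0,0,0],[0,0,0],[0,0,0],[0,0,0],[0,0,0],[0,0,0]], rotation=[[0,0,-1],[0,0,-1],[0,0,-1],[0,0,-1],[0,0,-1],[0,0,-0.8],[0,0,0],[0,0,0]])

```text
time: 21.25
tool_pos: [0.5476, -0.3089, 0.1694]
tcp_rot: [-0.526, 3.097, -0.001]
wrist_force: [0.5, 0.4, -0.1]
width: 0.7
grip_force: 0.0
```

```bash
cat > st.py <<'E'
from h import *
s=read_state();a=s['tcp_rot'];p=s['tool_pos'];C=np.array([.5555,.1505]);e=np.array([.1495,-.9888]);n=np.array([.9888,.1495])
print(p,"theta",2*np.degrees(np.arctan2(a[1],a[0]))%360,"ledge",(p[:2]-C)@e,(p[:2]-C)@n,"q",s['q'],s['wrist_force'],s['width'],s['grip_force'])
c=read_camera("top");h=cv2.cvtColor(c["image"],cv2.COLOR_RGB2HSV)
u0,v0=np.round(px(c,[*(C+.298*e),.087])).astype(int)
w=h[v0-16:v0+17,u0-16:u0+17]; m=((w[...,1]<45)&(w[...,2]>130)).astype(np.uint8)
k,_,st,ce=cv2.connectedComponentsWithStats(m)
for i in range(1,k):
    if st[i,4]>40:
        q=ray(c,ce[i][0]+u0-16,ce[i][1]+v0-16,.0855)[:2];print("lid",st[i],"x",(q-C)@e,"y",(q-C)@n)
c=read_camera("scene")
for cam in("top","scene"):
  for nm in ("comb_handle","comb"): print(cam,[(r["p"],ray(read_camera(cam),*r["location"],.0035)[:2]) for r in tip_of(cam,nm)[:2]])
E
python3 st.py
```

```text
[ 0.54762445 -0.30894292  0.16942717] theta 199.2736946048147 ledge 0.45311976337823745 -0.07647406511606038 q [-5.53236593e-01  2.21633197e-01  1.77303339e+00 -3.64248815e-05
  1.14635280e+00 -2.46040736e+00] [ 0.4774288   0.43140758 -0.14718455] 0.7003533045711339 0.0
lid [  8   9  16  16 193] x 0.29666899377284256 y -0.0013440309631154168
top [(0.9, array([ 0.50910883, -0.33092009])), (0.31, array([0.74201194, 0.01489266]))]
top [(0.79, array([ 0.55719108, -0.30671786]))]
scene [(0.68, array([ 0.491273  , -0.31796359]))]
scene [(0.75, array([ 0.5576232 , -0.29117721])), (0.72, array([ 0.72014282, -0.36975726]))]
```

The jar's lid measures at ledge x = 297 mm, y = -1 mm, so it is in place. Gripping the comb.

Emit:
apply_moves(fingers=[0.7,0.6,0.6,0.6,0.6,0.6,0.2,0.2,0.2,0.2,0.2,0.2], travel=[[-0.08,0.03,0],[0,0,0.8],[0,0,0.8],[0,0,0.8],[0,0,0.8],[0,0,0.18],[0,0,0],[0,0,0],[0,0,0],[0,0,0],[0,0,0],[0,0,0]], rotation=[[0,0,0],[0,0,0],[0,0,0],[0,0,0],[0,0,0],[0,0,0],[0,0,0],[0,0,0],[0,0,0],[0,0,0],[0,0,0],[0,0,0]], newtons=30)

```text
time: 23.05
tool_pos: [0.5514, -0.3062, 0.0005]
tcp_rot: [-0.529, 3.096, -0.001]
wrist_force: [0.8, 0.9, 2.7]
width: 0.314
grip_force: 30.5
```

Emit:
apply_moves(fingers=[0.2,0.2,0.2,0.2,0.2,0.2,0.2,0.2,0.2,0.2,0.2,0.2], travel=[[0,0,-0.2],[0,0,-0.6],[0,0,-0.6],[0,0,-0.6],[0,0,-0.6],[0,0,0],[0,0,0],[0,0,0],[0,0,0],[0,0,0],[0,0,0],[0,0,0]], rotation=[[0,0,0],[0,0,0],[0,0,0],[0,0,0],[0,0,0],[0,0,0.5],[0,0,1],[0,0,1],[0,0,1],[0,0,1],[0,0,1],[0,0,1]])

```text
time: 24.25
tool_pos: [0.5506, -0.3058, 0.1301]
tcp_rot: [-0.541, -3.094, -0.0]
wrist_force: [-0.4, 0.5, -0.5]
width: 0.309
grip_force: 30.1
```

Emit:
apply_moves(fingers=[0.2,0.2,0.2,0.2,0.2,0.2,0.2,0.2,0.2,0.2,0.2,0.2], travel=[[0,0,0],[0,0,0],[0,0,0],[0,0,0],[0,0,0],[0,0,0],[0,0,0],[0,0,0],[0,0,0],[0,0,0],[0,0,0],[0,0,0]], rotation=[[0,0,1],[0,0,1],[0,0,1],[0,0,1],[0,0,1],[0,0,1],[0,0,1],[0,0,1],[0,0,1],[0,0,1],[0,0,0.28],[0,0,0]])

```text
time: 25.45
tool_pos: [0.5507, -0.3059, 0.13]
tcp_rot: [-2.044, -2.385, 0.0]
wrist_force: [-0.2, -0.2, -1.3]
width: 0.313
grip_force: 30.2
```

```bash
python3 - <<'E'
from h import *
exec(open("st.py").read().split("c=read_camera")[0])
c=read_camera("top");k=read_camera("scene")
cv2.imwrite("pics/comb1.png",np.vstack([cv2.resize(c["image"][140:260,280:430,::-1],(450,360),interpolation=2),cv2.resize(k["image"][130:210,130:280,::-1],(450,240),interpolation=2)]))
E
```

```text
[ 0.5507249  -0.3058886   0.12997871] theta 98.80391742232132 ledge 0.45056316805242447 -0.07295171506099907 q [-5.46510195e-01  2.59334805e-01  1.80406249e+00 -5.63677020e-05
  1.07829567e+00 -7.00140887e-01] [-0.2120669  -0.22583674 -1.28324061] 0.31331269760158964 30.15152871608734
```

View pics/comb1.png

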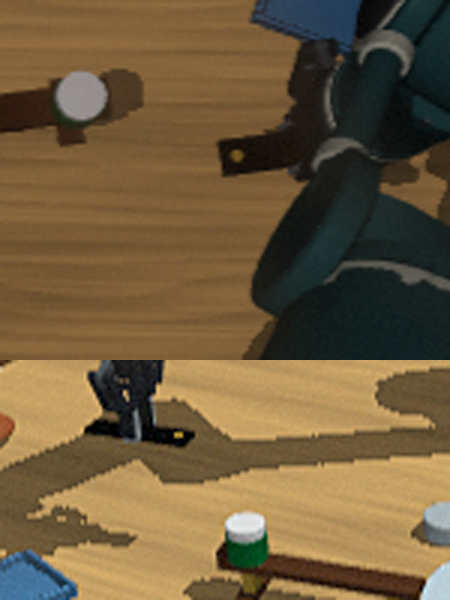

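The comb hangs level with its brass dot towards the turntable, at (237,156) in the top crop, and it is held near mid-length. Carrying it over the ledge.

Emit:
apply_moves(fingers=[0.2,0.2,0.2,0.2,0.2,0.2,0.2,0.2,0.2,0.2], travel=[[0.4,0.11,0],[0.73,0.209,0],[0.73,0.209,0],[0.73,0.209,0],[0.73,0.209,0],[0.73,0.209,0],[0.73,0.209,0],[0.35,0.1,0],[0,0,0],[0,0,0]], rotation=[[0,0,0],[0,0,0],[0,0,0],[0,0,0],[0,0,0],[0,0,0],[0,0,0],[0,0,0],[0,0,0],[0,0,0.03]])

```text
time: 26.55
tool_pos: [0.5843, -0.0413, 0.1298]
tcp_rot: [2.047, 2.383, -0.001]
wrist_force: [0.4, -1.0, -0.7]
width: 0.313
grip_force: 30.2
```

```bash
python3 - <<'E'
from h import *
exec(open("st.py").read().split("c=read_camera")[0])
E
```

```text
[ 0.58428078 -0.04125574  0.12982751] theta 98.65724717977797 ledge 0.1939108022698102 -0.0002090469327469674 q [-1.12706044e-01  1.80554907e-01  1.90089360e+00 -5.97795469e-04
  1.06017957e+00 -2.63511350e-01] [ 0.37416676 -1.04390366 -0.70365933] 0.3133882958677877 30.153470635414124
```

Emit:
apply_moves(fingers=[0.2,0.2,0.2,0.2,0.2,0.2], travel=[[0,0,0.6],[0,0,0.6],[0,0,0.3],[0,0,0.14],[0,0,0],[0,0,0]], rotation=[[0,0,0],[0,0,0],[0,0,0],[0,0,0],[0,0,0],[0,0,0]])

```text
time: 27.15
tool_pos: [0.5853, -0.0418, 0.0489]
tcp_rot: [2.049, 2.379, 0.001]
wrist_force: [-0.3, -0.8, -0.9]
width: 0.313
grip_force: 30.2
```

Emit:
apply_moves(fingers=[0.2,0.2,0.2,0.2,0.2], travel=[[0,0,0.02],[0,0,0.02],[0,0,0.01],[0,0,0],[0,0,0]], rotation=[[0,0,0],[0,0,0],[0,0,0],[0,0,0],[0,0,0]])

```text
time: 27.65
tool_pos: [0.5844, -0.0413, 0.0455]
tcp_rot: [2.049, 2.381, 0.0]
wrist_force: [0.0, -0.4, -0.5]
width: 0.313
grip_force: 30.2
```

Emit:
apply_moves(fingers=[0.2,0.2,0.2,0.2], travel=[[0,0,0.02],[0,0,0.01],[0,0,0],[0,0,0]], rotation=[[0,0,0],[0,0,0],[0,0,0],[0,0,0]])

```text
time: 28.05
tool_pos: [0.5844, -0.0413, 0.044]
tcp_rot: [-2.05, -2.381, -0.0]
wrist_force: [-0.2, 0.8, 4.2]
width: 0.318
grip_force: 30.5
```

Contact on the ledge (4 N). Releasing, lifting and withdrawing.

Emit:
apply_moves(fingers=[0.45,0.6,0.6,0.6,0.6,0.6,0.6,0.6,0.6,0.6,0.6,0.6], travel=[[0,0,0],[0,0,0],[0,0,0],[0,0,0],[0,0,-0.2],[0,0,-0.6],[0,0,-0.8],[0,0,-0.8],[-0.5,-0.8,0],[-0.5,-0.8,0],[-0.9,-0.4,0],[-0.9,0,0]], rotation=[[0,0,0],[0,0,0],[0,0,0],[0,0,0],[0,0,0],[0,0,0],[0,0,0],[0,0,0],[0,0,0],[0,0,0],[0,0,0],[0,0,0]])

```text
time: 29.25
tool_pos: [0.5036, -0.1953, 0.1647]
tcp_rot: [-2.049, -2.381, 0.0]
wrist_force: [1.7, -0.7, -0.7]
width: 0.599
grip_force: 0.0
```

Emit:
apply_moves(fingers=[0.6,0.6,0.6,0.6,0.6], travel=[[-0.9,0,0],[-0.9,0,0],[-0.9,0,0],[-0.9,0,0],[0,0,0]], rotation=[[0,0,0],[0,0,0],[0,0,0],[0,0,0],[0,0,0]])

```text
time: 29.75
tool_pos: [0.5335, -0.3783, 0.1647]
tcp_rot: [2.052, 2.374, -0.002]
wrist_force: [0.6, 0.8, 0.8]
width: 0.601
grip_force: 0.0
```

```bash
python3 see.py end; python3 st.py; python3 - <<'E'
from h import *
C=np.array([.5555,.1505]);e=np.array([.1495,-.9888]);n=np.array([.9888,.1495])
c=read_camera("top")
for nm,z in(("comb",.0435),("comb_handle",.047)):
    for r in tip_of("top",nm)[:2]:
        q=ray(c,*r["location"],z)[:2]-C;print(nm,r["p"],q@e,q@n)
E
```

```text
top jar_green [(0.81, [0.5831, 0.3577]), (0.75, [0.5971, -0.1402]), (0.37, [0.4816, 0.1141])]
top jar_amber [(0.81, [0.7725, 0.2624]), (0.74, [0.5084, 0.1752]), (0.72, [0.7296, 0.1161])]
top jar_white [(0.66, [0.5964, 0.1912]), (0.56, [0.4987, 0.1661])]
scene jar_green [(0.77, [0.6595, 0.3764]), (0.51, [0.6056, -0.1487])]
scene jar_amber [(0.89, [0.8011, 0.1318]), (0.75, [0.8182, 0.2812]), (0.7, [0.5033, 0.1773])]
scene jar_white [(0.54, [0.6086, 0.1908])]
[ 0.53308322 -0.37127551  0.16406139] theta 98.63608503949166 ledge 0.5125803180413362 -0.10017114747734142 q [-6.46757479e-01  2.64199304e-01  1.73070774e+00  1.37390822e-04
  1.14671200e+00 -7.97542133e-01] [0.71276236 0.04758757 0.46938269] 0.5988365584573736 0.0
lid [  9   9  15  16 183] x 0.296497311319263 y -0.0010897100356676709
top []
top [(0.68, array([ 0.59125319, -0.04025473]))]
scene [(0.49, array([ 0.51159128, -0.02503065]))]
scene [(0.71, array([ 0.53451922, -0.08430039])), (0.33, array([0.55423361, 0.07239529]))]
comb 0.72 0.19865491685150982 -0.001963761559010603
comb 0.67 0.1252007746679449 -0.172668940270851
comb_handle 0.57 0.16224469502807803 0.00216909858602431
```

View pics/end.png

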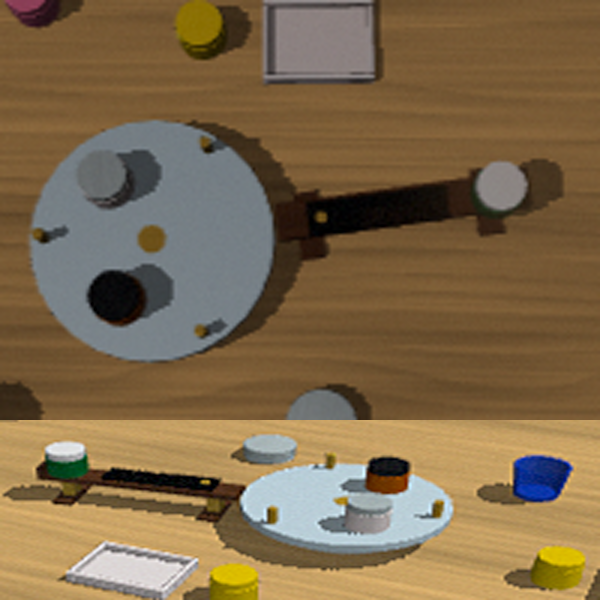

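The final picture shows the comb flat on the middle of the ledge, from (308,218) to (450,202), with its brass dot at (320,217) towards the turntable. The green jar is at the stop (500,187), and both other jars are standing on the platter. Handing in.

```bash
python3 -c "
from workcell import *;print(finish_job())"
```

```text
the job is handed in; nothing more can be done
None
```

I handed the job in at about 30 s with no verdict reported back: the last pictures show the green jar upright against the stop, the comb flat along the middle of the ledge with its handle towards the turntable, and the other two jars still standing on the turntable.

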